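# Dock a hard drive and hold the tester's sprung cover at its index

### The job

Take the full-size hard drive out of the white foam tray and stand it on its long edge in the raised cradle of the drive test station, plug end still towards the back, setting it down rather than dropping it. Then raise the station's spring-loaded cover until it is level with the index arm on the quadrant at its side, not lifting it well past the index, and finish while holding it there so that I can plug in the leads: the cover shuts by itself when let go. Leave the other things and the index setting alone.

Things in the scene. Friction and masses are not known exactly. Their poses are not given: they have to be found in the camera images.
- drive: The full-size (3.5-inch) hard drive: a black box with a steel lid on its +y face and a green board on its -y face, 147 mm long (x), 26 mm thick (y), 102 mm high (z), about 0.6 kg, standing on its long edge in a slot of the foam tray. Origin: centre of its underside; z up. It can be gripped across its 26 mm thickness from above.
- drive_plugs (a point): The plugs on the drive's +x end face, 73.5 mm ahead of the drive's origin, 7 mm to its -y side and 30 mm above its underside.
- tray: White foam tray, fixed, 206 mm (x) by 240 mm (y) over all. Origin: centre of its underside. Five slots run along x at a pitch of 46 mm in y; the slot floors are 20 mm up and the foam teeth at the slot ends reach 60 mm up, so a drive stands clear for its upper 62 mm and, between the teeth (the middle 100 mm of its length), for all its height above the slot floor. The slots are 30 mm wide.
- laptop_drive: A smaller drive to be left alone, 100 by 15 mm and 70 mm high, standing loose on edge in another slot of the tray, 92 mm beside the full-size drive. Origin: centre of its underside.
- station: The drive test station, fixed to the bench: a steel base plate 220 mm (x) by 300 mm (y) which carries a grey housing on its -y side and the drive cradle on its +y side. Origin: centre of the underside of the base plate; z up; its front (-x) faces the robot, its back is +x. The housing spans -86 to +94 mm in x and -130 to +40 mm in y and is 95 mm high with its cover shut.
- cradle_seat (a point): Centre of the seat of the cradle, an aluminium channel along the station's x axis, at station x = 0, y = +112 mm, 50 mm above the bench. The channel is 32 mm wide inside between cheeks that stand 26 mm above the seat and then flare outwards, reaching 39 mm above the seat where the mouth is about 48 mm wide; stops 16 mm high at either end leave 164 mm of length. The seated drive's origin lies at this point, its x axis along the station's x axis.
- cover (a joint): Opening angle of the sprung cover in rad: 0 shut, growing as its front edge rises; it can go to 1.5. The hinge axis runs along the station's y axis at station x = +90 mm, 95 mm above the bench, at the back of the cover. A spring and the cover's weight shut it: lifting at the handle takes about 5 N at the start and about 8 N at 0.8 rad.
- cover_handle (a point): Middle of the round steel bar of the bow handle on top of the cover, 12 mm in diameter and 80 mm clear between its posts, along the station's y axis. With the cover shut it is at station x = -50 mm, y = -45 mm, 137 mm above the bench: 140 mm ahead of the hinge axis and 42 mm above it, its axis 40 mm above the cover sheet (34 mm clear beneath the bar). It moves on an arc about the hinge axis as the cover opens, and the bar may turn between the fingers.
- cover_edge (a point): Middle of the front edge of the cover, 175 mm from the hinge axis, in the plane of the cover sheet through the axis. The cover is level with the index when its sheet lies along the index arm seen from the side.
- index (a joint): Angle in rad at which the index arm is clamped, measured like the cover's opening angle (the cover is at the index when the two are equal); between 0.45 and 0.85. The arm is a dark steel pointer that turns about the hinge axis beside the aluminium quadrant plate, 140 mm to the station's -y side, with a black knurled screw 18 mm in diameter on it 133.5 mm from the axis. It is not to be moved.
- index_tip (a point): Point on the centre line of the index arm, 175 mm from the hinge axis, at station y = -140 mm; its own z axis points in the opening direction, square to the arm.
- screwdriver: Screwdriver lying on the bench, 170 mm long, to be left alone.
- tape_roll: Tape core, a cardboard ring 96 mm across and 48 mm high on the bench beyond the work, to be left alone.
Not all that is in view belongs to the job. Of the things that look like the drive, the largest one is meant.

How it is judged:
On the way:
1. the drive stands in the cradle, plug end to the back, let go, with the cover still shut (distance between drive and cradle_seat below 0.012 m and z of drive in the frame of cradle_seat below 0.004 m and x of drive_plugs in the frame of cradle_seat above 0.05 m and angle between drive's own z axis and vertical below 0.12 rad and contact force between the fingers and drive below 0.05 N and linear speed of drive below 0.02 m/s and value of joint cover below 0.06 rad), for 0.2 s.
At the end, for the whole second after the job is handed in: The drive stands upright (within 7 degrees) in the cradle within 12 mm of the seat centre and down on the seat, plug end to the back, untouched by the robot; the fingers alone hold the cover still with its front edge within 12 mm (4 degrees) of the index (distance between drive and cradle_seat below 0.012 m and z of drive in the frame of cradle_seat below 0.004 m and x of drive_plugs in the frame of cradle_seat above 0.05 m and angle between drive's own z axis and vertical below 0.12 rad and contact force between each of the arm, the fingers and drive below 0.05 N and z of cover_edge in the frame of index_tip between -0.012 and 0.012 m and velocity of joint cover between -0.05 and 0.05 rad/s and contact force between the fingers and cover above 1 N and contact force between each of drive, laptop_drive, screwdriver, tape_roll and cover below 0.05 N); the arm keeps its last pose, push and grip.
It fails at once if the drive is dropped: it falls freely from more than about 12 mm (contact force between the fingers and drive below 0.05 N and linear speed of drive above 0.5 m/s).
It fails at once if the cover is lifted well past the index (front edge 25 mm, about 8 degrees, above it) (z of cover_edge in the frame of index_tip above 0.025 m).
It fails at once if the index setting is changed (distance of index_tip from where it was at the start of the episode above 0.012 m).
It fails at once if the laptop drive, the screwdriver or the tape core is disturbed (moved 30 mm) (distance of any of laptop_drive, screwdriver, tape_roll from where it was at the start of the episode above 0.03 m).
It fails at once if the laptop drive is knocked over (angle between laptop_drive's own z axis and vertical above 0.6 rad).
It also fails if it takes over 64 s, if anything falls off the work surface, if the arm or the gripper's body presses on something with over 40 N, if the wrist force passes 120 N, or if a joint passes its speed limit or range.

### The arm

A 6-joint arm with a two-finger parallel gripper is mounted at the origin on the work surface. World frame = base frame: x ahead of the robot, y to its left, z up, the work surface at z = 0. Lengths are in m, angles in rad, forces in N, time in s.
With the tool pointing down it reaches from about 0.325 to 0.925 m from the base axis. Payload 3.1 kg.
Tool frame: the origin (TCP) lies midway between the tips of the shut fingers; the grasp point (between the pads) lies pinch_z behind it (pinch_z is the distance from the TCP to the grasp point, in m); x points along the fingers, y is the direction in which the jaws open and shut, and the axes are right-handed (so a half turn about x gives the same grasp; the last joint's range is limited). The gripper opens to 85 mm and grips with 20 to 120 N. Pads are 22 mm wide; open, the fingers measure 114 mm over their backs; the gripper's body (76 mm by 85 mm) begins 54 mm behind the grasp point. The pads swing forward as they close: fully open they stand 13 mm farther back than shut.
Start: joints at [-1.428, 0.217, 1.613, -0, 1.311, -0.112], TCP at [0.158, -0.605, 0.231] pointing down, gripper open.
Joint ranges: [-2.75, 2.75], [-0.78, 2.1], [0.31, 2.55], [-1.13, 4.27], [0.13, 2.63], [-2.58, 2.58]. Speed limits (rad/s): [2.79, 2.79, 3.14, 3.14, 3.14, 3.14].

### API

Orientations are given as a unit quaternion [x, y, z, w].
In Python, from workcell import read_state, capture, job_done, pinch_z gives the robot as it stands.
- The arm moves only by the tool move_arm, never from a script. Its argument "moves" is a list of rows, each a list of 4 numbers: the shift along the tool's x, y, z in m, then the turn about the tool's x in rad. In form: [[tx, ty, tz, spin], ...]. A call has 1 to 8 rows; each row shifts and turns the commanded pose from where the row before left it, along the tool's axes as they then stand; what a row does not reach is not made up. A row lasts 1/8 s, in which the tool goes at most 62.5 mm and 10.7 degrees, less where a joint would pass 70% of its speed; a pose out of reach is approached as far as the arm can. A call is refused whole if a number of a shift passes 0.0625 or a number of a turn 0.188, either way. A call with a gripper value outside its range is refused whole. "hand" is the closure, from 0 (fully open) to 1 (shut), set as the call begins (left out, the last holds). The fingers move at their own pace and stop on an object; the grip force is fixed at half the most. Time passes only in rows, so rows that do not move let the fingers close. It gives the time, the measured TCP pose, the force and the opening at its end, in the units of the state.
- read_state(): the state, without advancing time (a new reading comes with each control period).
- capture(name): name is "side" or "top" or "wrist"; returns a dict with "color" (400x640x3 uint8, red, green, blue), "K" (3x3 intrinsics, pixels), "rvec" (rotation vector, rad) and "tvec" (3), from world to camera coordinates, as OpenCV has them. Camera axes: x right, y down, z forward; pixel columns grow to the right and rows downward; lengths in m; the calibration is good to about 2 mm. A picture is of the moment at which its call begins. There is no depth.
- job_done(): hands the job in, once; it reports no verdict.
The state is a dict: "time": time; "qpos": joint angles; "joint_vel": joint speeds; "effort": joint torques, N m; "tool_pos": TCP position; "eef_rot": TCP orientation; "wrist_force": force on the tool from outside, world axes, zero at the start; "torque": the same for the moment, N m; "grip_width": finger opening in m.
Only numpy, scipy, OpenCV 4.12 (cv2) and the standard library are available. Lean on these libraries where they do the work, as an engineer would, in place of code of your own. Each camera call takes 0.05 s, during which the arm holds its last target.

## Working session

There is one attempt and no reset: what is moved stays moved. The work goes in short steps, Python scripts to look and compute and a tool call to move; the robot and the scene stay as the last step left them, time stands still between calls to the robot, and variables do not carry over. Pictures are saved under pics/ and viewed, and the job is handed in when it is done.

Besides the shell and the picture viewer there is one more tool, called after "Call:" as name(argument=value, ...) on one line, values as JSON. move_arm: Moves the arm, as the interface text tells. Its arguments: {"type":"object","properties":{"moves":{"type":"array"},"hand":{"type":"number"}},"required":["moves"]}

```bash
ls; mkdir -p pics
python3 - <<'E'
from workcell import read_state, capture, pinch_z
import cv2,numpy as np
print(pinch_z, read_state())
for n in("side","top","wrist"):
    c=capture(n); cv2.imwrite(f"pics/{n}0.png",c["color"][:,:,::-1]); R=cv2.Rodrigues(np.array(c["rvec"]))[0]
    print(n,c["K"],(-R.T@np.array(c["tvec"]).ravel()).round(3),R.round(2))
E
```

```text
pics
0.0187 {'time': 0.0, 'qpos': array([-1.42820323e+00,  2.17760868e-01,  1.61495732e+00,  1.65272243e-05,
        1.31126919e+00, -1.12197027e-01]), 'joint_vel': array([-0.0007423 , -0.0006579 ,  0.00038385,  0.00070276, -0.0016172 ,
       -0.00016191]), 'effort': array([-4.80706376e-05, -3.96844769e+01, -3.03852117e+01, -1.54937011e-04,
        9.76803858e-03,  5.87746726e-06]), 'tool_pos': array([ 0.15743736, -0.60399979,  0.22995198]), 'eef_rot': array([-0.70136901, -0.09068354,  0.70138345, -0.08899023]), 'wrist_force': array([ 0.16626041, -0.61688168, -0.4461186 ]), 'torque': array([ 0.00067055, -0.02934817,  0.07946814]), 'grip_width': 0.08519799533908387}
side [[412.18662574   0.         317.62489689]
 [  0.         412.18662574 197.13320723]
 [  0.           0.           1.        ]] [0.456 0.835 1.253] [[-0.99 -0.1  -0.02]
 [-0.07  0.81 -0.58]
 [ 0.07 -0.58 -0.81]]
top [[403.11780506   0.         318.55491839]
 [  0.         403.11780506 196.25488822]
 [  0.           0.           1.        ]] [0.497 0.05  1.189] [[ 0.03 -1.    0.02]
 [-1.   -0.03 -0.06]
 [ 0.06 -0.02 -1.  ]]
wrist [[345.67569877   0.         319.42682117]
 [  0.         345.67569877 198.96763501]
 [  0.           0.           1.        ]] [ 0.24  -0.584  0.372] [[ 0.25 -0.97 -0.  ]
 [-0.91 -0.24  0.33]
 [-0.32 -0.08 -0.94]]
```

View pics/side0.png

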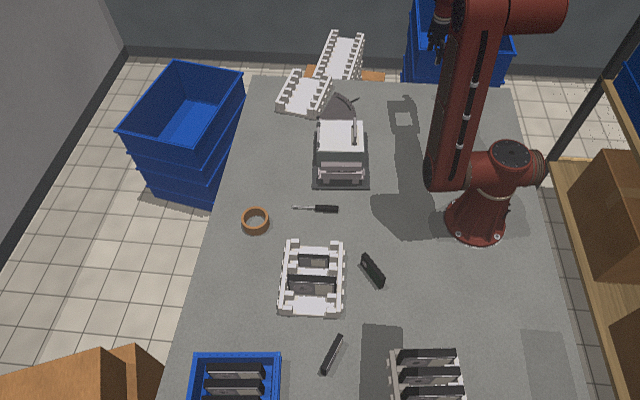

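View pics/top0.png

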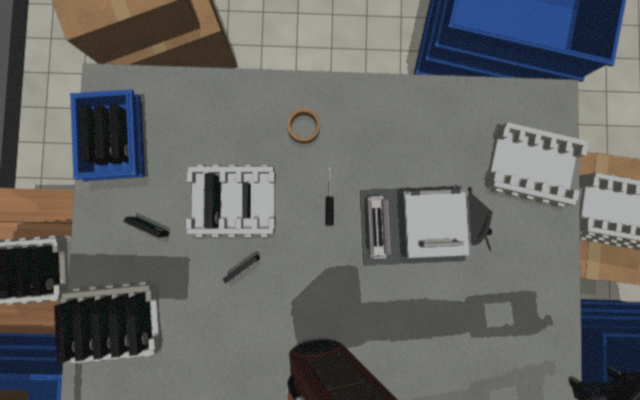

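View pics/wrist0.png

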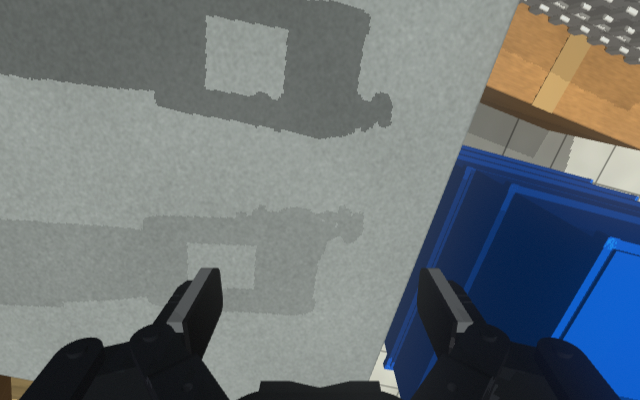

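Candidates for the drive in the top view: the tall black box in the white tray (212,200), the smaller one in the tray (246,200), loose ones at (147,226) and (241,267), those in the blue crate (103,133), and those in the other trays (30,270), (105,325). By the description it is the one at (212,200); I'll check it in a crop.

Run:
```python
import cv2,numpy as np
t=cv2.imread("pics/top0.png"); s=cv2.imread("pics/side0.png")
cv2.imwrite("pics/t_tray.png",cv2.resize(t[150:250,170:300],None,fx=6,fy=6,interpolation=cv2.INTER_CUBIC))
cv2.imwrite("pics/t_stat.png",cv2.resize(t[170:280,350:510],None,fx=5,fy=5,interpolation=cv2.INTER_CUBIC))
cv2.imwrite("pics/s_tray.png",cv2.resize(s[230:330,265:395],None,fx=6,fy=6,interpolation=cv2.INTER_CUBIC))
cv2.imwrite("pics/s_stat.png",cv2.resize(s[75:200,290:400],None,fx=4.8,fy=4.8,interpolation=cv2.INTER_CUBIC))
```

```text
(no output)
```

View pics/t_tray.png

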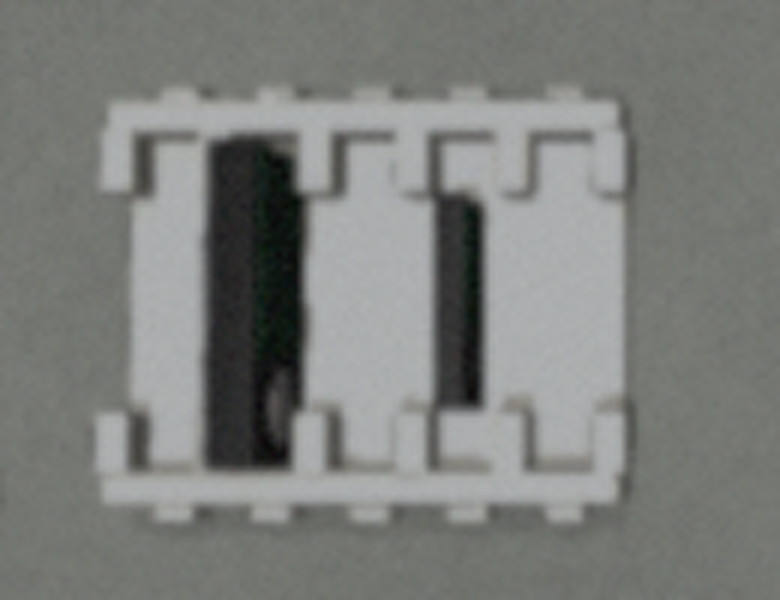

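View pics/t_stat.png

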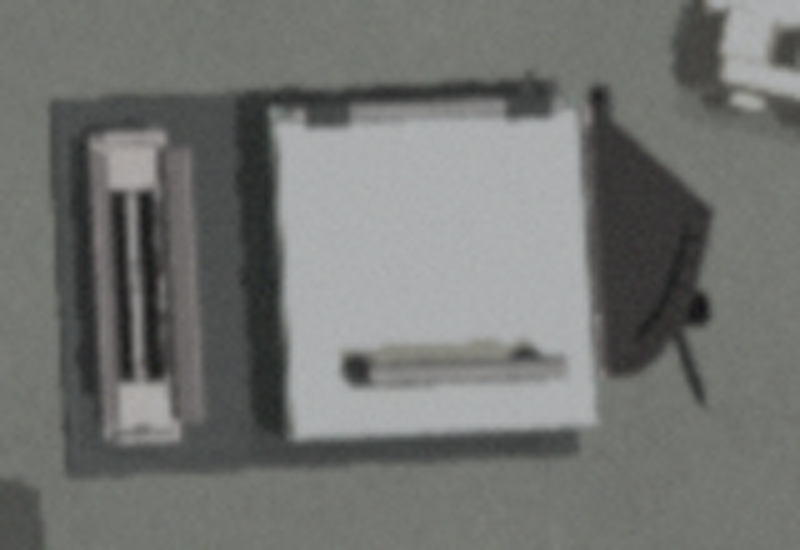

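View pics/s_tray.png

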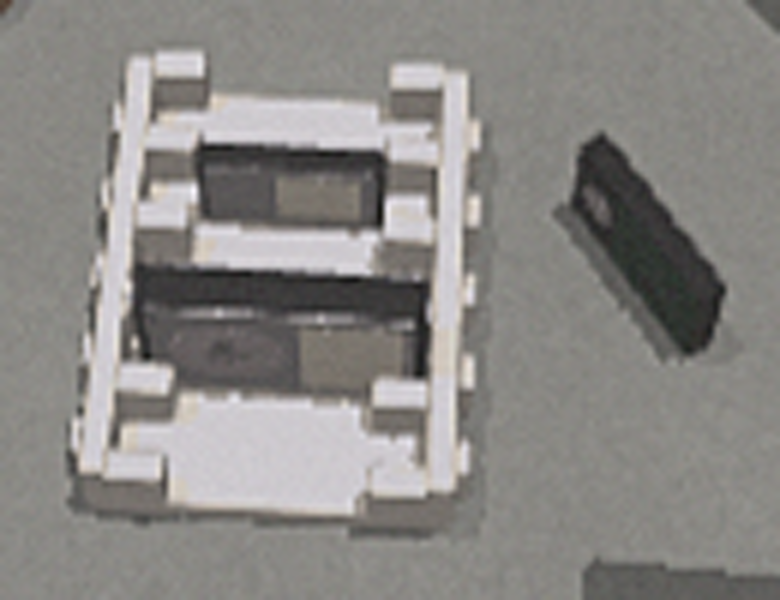

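View pics/s_stat.png

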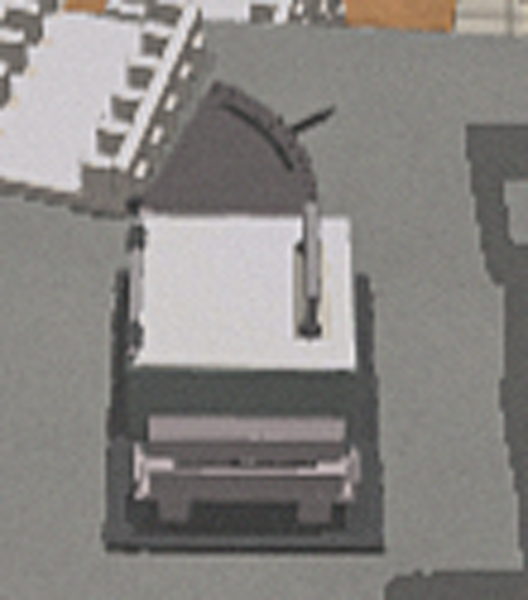

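The crops confirm it: the big drive stands in the second slot of the white tray (top px ≈ (208,200)), with the smaller laptop drive two slots over. I'll measure the drive and station now.

```bash
cat > h.py <<'E'
import cv2,numpy as np
from workcell import read_state,capture,pinch_z
def cam(c):
    R=cv2.Rodrigues(np.array(c["rvec"],float))[0]; t=np.array(c["tvec"],float).ravel(); return np.array(c["K"]),R,t
def ray(c,px):
    K,R,t=cam(c); d=R.T@np.linalg.inv(K)@np.array([px[0],px[1],1.]); return -R.T@t,d
def onz(c,px,z):
    o,d=ray(c,px); return o+d*(z-o[2])/d[2]
def tri(c1,p1,c2,p2):
    o1,d1=ray(c1,p1);o2,d2=ray(c2,p2)
    A=np.stack([d1,-d2],1); s=np.linalg.lstsq(A,o2-o1,rcond=None)[0]
    a=o1+s[0]*d1;b=o2+s[1]*d2; return (a+b)/2,np.linalg.norm(a-b)
def proj(c,P):
    K,R,t=cam(c); return cv2.projectPoints(np.array(P,float).reshape(-1,3),np.array(c["rvec"],float),t,K,None)[0].reshape(-1,2)
E
python3 - <<'E'
from h import *
np.set_printoptions(precision=4,suppress=True)
c=capture("top"); s=capture("side")
T=lambda p,z:onz(c,(p[0]/6+170-.4,p[1]/6+150-.4),z)
S=lambda p,z:onz(c,(p[0]/5+350-.4,p[1]/5+170-.4),z)
print("drive top corners",*[T(p,.122) for p in[(208,139),(252,139),(208,467),(250,467)]])
print("laptop top",*[T(p,.090) for p in[(440,197),(468,197),(440,404),(468,404)]])
print("tray outer z60",*[T(p,.060) for p in[(105,100),(620,100),(101,502),(620,500)]])
print("plate",*[S(p,.008) for p in[(50,102),(66,476),(580,455)]])
print("cover z95",*[S(p,.096) for p in[(275,112),(290,440),(600,425)]])
print("handle z137",*[S(p,.137) for p in[(360,370),(565,366)]])
print("seat z50",*[S(p,.050) for p in[(108,145),(157,145),(118,432),(170,432)]])
E
```

```text
drive top corners [0.6163 0.3365 0.122 ] [0.6169 0.3172 0.122 ] [0.4721 0.33   0.122 ] [0.4726 0.3117 0.122 ]
laptop top [0.5965 0.239  0.09  ] [0.5969 0.2263 0.09  ] [0.5026 0.2353 0.09  ] [0.5029 0.2227 0.09  ]
tray outer z60 [0.6401 0.4018 0.06  ] [0.6474 0.1619 0.06  ] [0.4532 0.3948 0.06  ] [0.4606 0.1554 0.06  ]
plate [ 0.5918 -0.09    0.008 ] [ 0.3737 -0.104   0.008 ] [ 0.3937 -0.4052  0.008 ]
cover z95 [ 0.5828 -0.2027  0.096 ] [ 0.4053 -0.2135  0.096 ] [ 0.4178 -0.3822  0.096 ]
handle z137 [ 0.4459 -0.2397  0.137 ] [ 0.4509 -0.3474  0.137 ]
seat z50 [ 0.5649 -0.1185  0.05  ] [ 0.5657 -0.1464  0.05  ] [ 0.4034 -0.1274  0.05  ] [ 0.4041 -0.1567  0.05  ]
```

```bash
cat >> h.py <<'E'
from scipy.spatial.transform import Rotation as Rot
def plan(P,yaw_y,grasp=True):
    """target grasp point P (world), tool y axis along heading yaw_y (mod pi); prints tool-frame shift & spin"""
    st=read_state(); R=Rot.from_quat(st["eef_rot"]).as_matrix(); p=np.array(st["tool_pos"])
    tcp=np.array(P,float)+(R[:,0]*pinch_z if grasp else 0)
    y=R[:,1]; cur=np.arctan2(y[1],y[0]); d=(yaw_y-cur+np.pi/2)%np.pi-np.pi/2
    # spin about tool x (down): +spin = world -d
    sp=-d if R[2,0]<0 else d
    print("tool axes\n",R.round(3),"tcp",p.round(4),"shift tool",(R.T@(tcp-p)).round(4),"spin",round(sp,3),"t",st["time"],"w",st["grip_width"],"F",np.round(st["wrist_force"],1))
E
python3 - <<'E'
from h import *
np.set_printoptions(precision=4,suppress=True)
c=capture("top"); s=capture("side")
cv2.imwrite("pics/ix_t.png",cv2.resize(c["color"][180:260,460:510,::-1],None,fx=10,fy=7.5*10/7.5,interpolation=cv2.INTER_CUBIC)[:600*2])
for tp,sp in [((703,402),(333,108)),((680,338),(295,130))]:
    print(tri(c,(tp[0]/5+350-.4,tp[1]/5+170-.4),s,(sp[0]/4.8+290-.4,sp[1]/4.8+75-.4)))
plan([.545,.324,.32],np.pi/2+.042); plan([.48,-.2,.35],np.pi/2+.064)
E
```

```text
(array([ 0.4378, -0.3889,  0.2069]), np.float64(0.0008867204604876244))
(array([ 0.4672, -0.3879,  0.1832]), np.float64(0.0023863646402676954))
tool axes
 [[-0.     0.252 -0.968]
 [ 0.001 -0.968 -0.252]
 [-1.    -0.001 -0.   ]] tcp [ 0.1575 -0.6046  0.231 ] shift tool [-0.0698 -0.801  -0.609 ] spin 0.213 t 0.35 w 0.08576757267474473 F [-0.1  0.6 -0.9]
tool axes
 [[-0.     0.252 -0.968]
 [ 0.001 -0.968 -0.252]
 [-1.    -0.001 -0.   ]] tcp [ 0.1575 -0.6046  0.231 ] shift tool [-0.1001 -0.3104 -0.414 ] spin 0.191 t 0.35 w 0.08576757267474473 F [-0.1  0.6 -0.9]
```

Call:
move_arm(moves=[[-0.02,-0.035,-0.04,0.024],[-0.02,-0.04,-0.05,0.024],[-0.02,-0.04,-0.05,0.024],[-0.02,-0.04,-0.05,0.024],[-0.02,-0.04,-0.05,0.024],[-0.02,-0.04,-0.05,0.024],[-0.02,-0.04,-0.05,0.024],[-0.01,-0.02,-0.04,0.022]], hand=0)

```text
time: 1.35
tool_pos: [0.4644, -0.2679, 0.3751]
eef_rot: [0.708, 0.023, -0.706, 0.024]
wrist_force: [0.0, -0.9, -0.3]
grip_width: 0.0854
```

Call:
move_arm(moves=[[0,0,0,0],[0,0,0,0]])

```text
time: 1.6
tool_pos: [0.4624, -0.2699, 0.3727]
eef_rot: [-0.706, -0.023, 0.707, -0.023]
wrist_force: [0.1, -1.5, -0.5]
grip_width: 0.0853
```

Run:
```python
from h import *
c=capture("wrist"); np.save("c1.npy",c,allow_pickle=True); cv2.imwrite("pics/w1.png",c["color"][:,:,::-1]); plan([.48,-.2,.35],np.pi/2+.064)
```

```text
tool axes
 [[-0.001  0.064 -0.998]
 [ 0.    -0.998 -0.064]
 [-1.    -0.     0.001]] tcp [ 0.462  -0.2702  0.3725] shift tool [ 0.0412 -0.0689 -0.0225] spin 0.0 t 1.65 w 0.0853874624532128 F [ 0.5 -0.3  0.6]
```

View pics/w1.png

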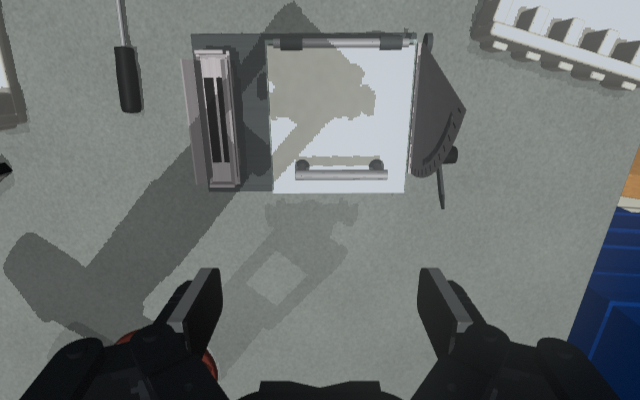

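The wrist view shows the whole station: cradle around (217,120), bar (297..387,175), index tip (443,207), hinge rod around (342,43). I'll zoom in to take pixel positions.

Run:
```python
import cv2
t=cv2.imread("pics/w1.png")
cv2.imwrite("pics/w1a.png",cv2.resize(t[20:200,175:285],None,fx=3.3,fy=3.3,interpolation=cv2.INTER_CUBIC))
cv2.imwrite("pics/w1b.png",cv2.resize(t[25:215,260:475],None,fx=3.1,fy=3.1,interpolation=cv2.INTER_CUBIC))
```

```text
(no output)
```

View pics/w1a.png

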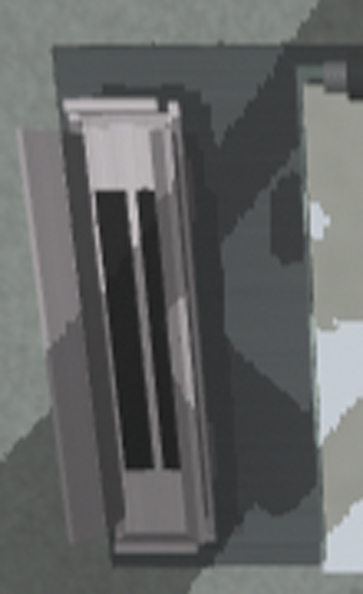

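View pics/w1b.png

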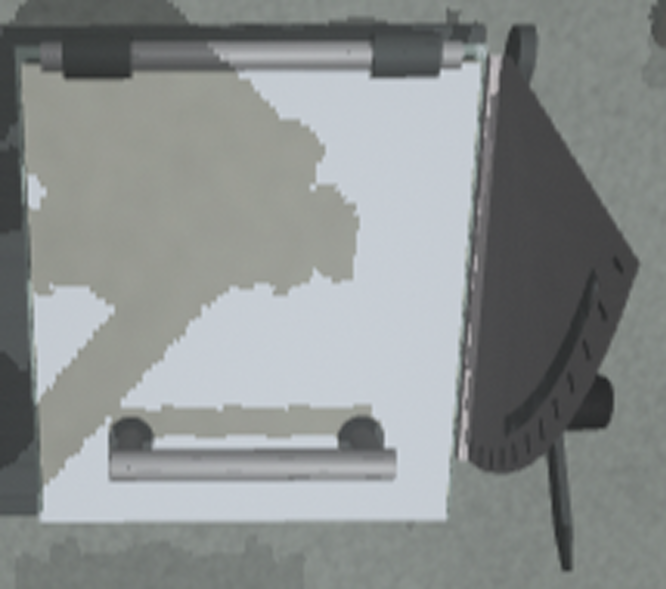

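Run:
```python
from h import *
np.set_printoptions(precision=4,suppress=True)
c=np.load("c1.npy",allow_pickle=True).item(); t=capture("top"); s=capture("side")
A=lambda p:(p[0]/3.3+175-.35,p[1]/3.3+20-.35); B=lambda p:(p[0]/3.1+260-.35,p[1]/3.1+25-.35)
print("web",*[onz(c,A(p),.05) for p in[(131,190),(157,467)]])
print("slot L outer",*[onz(c,A(p),.05) for p in[(97,190),(125,467)]])
print("flare L",*[onz(c,A(p),.089) for p in[(22,130),(70,542)]])
print("stops outer top z66",*[onz(c,A(p),.066) for p in[(65,101),(115,552),(200,545)]])
print("plate",*[onz(c,A(p),.008) for p in[(53,46),(112,566)]])
print("bar",*[onz(c,B(p),.137) for p in[(110,464),(396,464)]])
print("cover front",*[onz(c,B(p),.096) for p in[(41,520),(446,520)]])
print("hinge",*[onz(c,B(p),.1) for p in[(64,57),(440,57)]])
tp=(703/5+350-.4,402/5+170-.4); sp=(333/4.8+290-.4,108/4.8+75-.4)
print("tip",tri(c,B((568,570)),t,tp),tri(c,B((568,570)),s,sp))
o,d=ray(c,B((568,568)));
yaw=.064; ctr=np.array([.4928,-.2476])
H=np.array([ctr[0]+.09*np.cos(yaw)+.14*np.sin(yaw),ctr[1]+.09*np.sin(yaw)-.14*np.cos(yaw),.095]);print("H",H)
n=np.array([-np.sin(yaw),np.cos(yaw),0])
for q in[(568,570),(555,440),(562,505)]:
    o,d=ray(c,B(q)); 
    P=o+d*((H-o)@n)/(d@n); r=P-H; u=r@np.array([np.cos(yaw),np.sin(yaw),0]); print(P,"ang",np.arctan2(r[2],-u),"rad",np.hypot(r[2],u))
```

```text
web [ 0.5401 -0.1323  0.05  ] [ 0.4317 -0.1393  0.05  ]
slot L outer [ 0.5392 -0.1193  0.05  ] [ 0.4308 -0.126   0.05  ]
flare L [ 0.558  -0.1065  0.089 ] [ 0.4093 -0.1152  0.089 ]
stops outer top z66 [ 0.5694 -0.1141  0.066 ] [ 0.3987 -0.1254  0.066 ] [ 0.404  -0.1604  0.066 ]
plate [ 0.5924 -0.0908  0.008 ] [ 0.3725 -0.1056  0.008 ]
bar [ 0.4435 -0.2447  0.137 ] [ 0.4503 -0.3487  0.137 ]
cover front [ 0.4066 -0.2151  0.096 ] [ 0.4174 -0.3813  0.096 ]
hinge [ 0.5812 -0.2201  0.1   ] [ 0.5898 -0.3531  0.1   ]
tip (array([ 0.4381, -0.3901,  0.2059]), np.float64(0.0013963727449819577)) (array([ 0.4374, -0.3913,  0.2048]), np.float64(0.00019500043422571715))
H [ 0.5916 -0.3816  0.095 ]
[ 0.4373 -0.3914  0.2043] ang 0.6157285600073237 rad 0.1893253441828814
[ 0.4724 -0.3892  0.1796] ang 0.6163808100729877 rad 0.14628760930942084
[ 0.4547 -0.3903  0.1926] ang 0.6185427553898367 rad 0.1683205757906525
```

Call:
move_arm(moves=[[0,-0.05,-0.006,0],[0,-0.06,-0.008,0],[0,-0.06,-0.008,0],[0,-0.06,-0.008,0],[0,-0.06,-0.008,0],[0,-0.06,-0.008,0],[0,-0.06,-0.008,0],[0,-0.06,-0.008,0]])

```text
time: 2.75
tool_pos: [0.4942, 0.2039, 0.373]
eef_rot: [0.707, 0.022, -0.707, 0.022]
wrist_force: [1.3, -0.3, 0.1]
grip_width: 0.0856
```

Call:
move_arm(moves=[[0,-0.06,-0.008,0.01],[0,-0.05,-0.008,0.012],[0,0,0,0],[0,0,0,0]])

```text
time: 3.25
tool_pos: [0.5037, 0.3127, 0.3726]
eef_rot: [-0.707, -0.014, 0.707, -0.015]
wrist_force: [0.0, 0.1, 0.3]
grip_width: 0.0856
```

Run:
```python
from h import *
c=capture("wrist"); np.save("c2.npy",c,allow_pickle=True); cv2.imwrite("pics/w2.png",c["color"][:,:,::-1]); plan([.545,.324,.13],np.pi/2+.042)
cv2.imwrite("pics/w2a.png",cv2.resize(c["color"][30:230,180:440,::-1],None,fx=3,fy=3,interpolation=cv2.INTER_CUBIC))
```

```text
tool axes
 [[-0.     0.041 -0.999]
 [-0.001 -0.999 -0.041]
 [-1.     0.001  0.   ]] tcp [0.5038 0.3123 0.3729] shift tool [ 0.2616 -0.0102 -0.0417] spin -0.001 t 3.3 w 0.08550605621738162 F [-0.4 -0.2 -0.2]
```

View pics/w2.png

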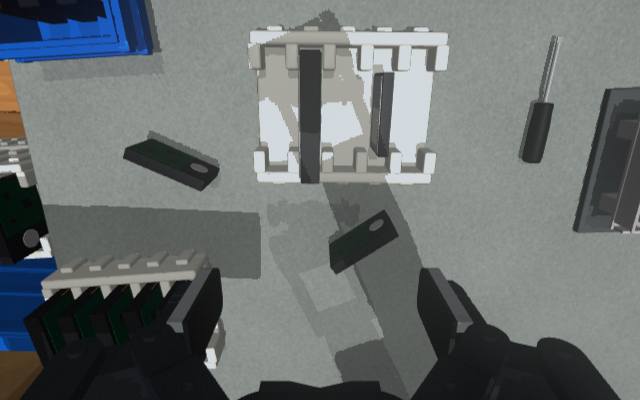

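View pics/w2a.png

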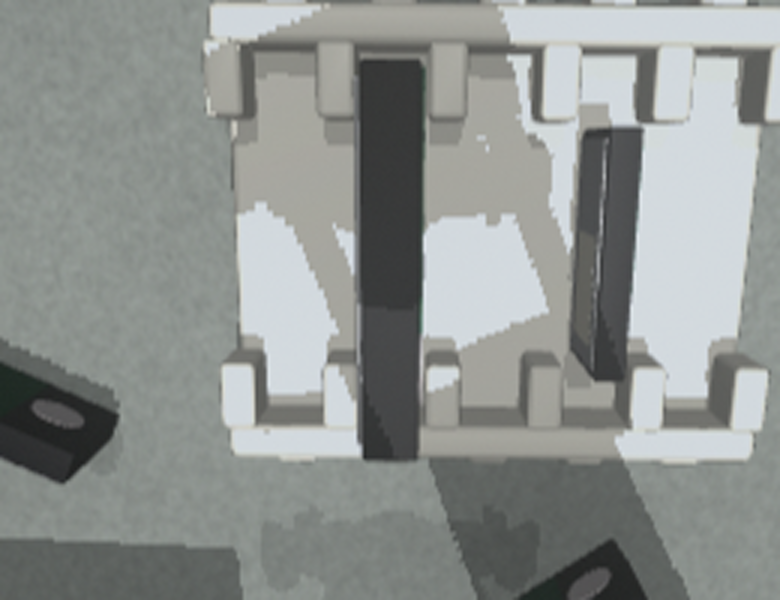

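Run:
```python
from h import *
np.set_printoptions(precision=4,suppress=True)
c=np.load("c2.npy",allow_pickle=True).item()
q=[onz(c,(x/3+180-.35,y/3+30-.35),.122) for x,y in[(359,60),(421,60),(361,459),(417,459)]]
print(*q, np.mean(q,0)); print(cam(c)[1].T@-cam(c)[2])
```

```text
[0.6164 0.337  0.122 ] [0.6173 0.3154 0.122 ] [0.4715 0.333  0.122 ] [0.4724 0.3109 0.122 ] [0.5444 0.324  0.122 ]
[0.5889 0.3152 0.5148]
```

Call:
move_arm(moves=[[0,-0.01,-0.04,0.01],[0.04,0,0,0],[0.05,0,0,0],[0.05,0,0,0],[0,0,0,0],[0,0,0,0]])

```text
time: 4.05
tool_pos: [0.5445, 0.325, 0.2355]
eef_rot: [0.708, 0.011, -0.706, 0.011]
wrist_force: [0.2, -0.2, 1.2]
grip_width: 0.0851
```

Run:
```python
from h import *
c=capture("wrist"); np.save("c3.npy",c,allow_pickle=True); cv2.imwrite("pics/w3.png",c["color"][:,:,::-1]); plan([.544,.324,.093],np.pi/2+.032)
```

```text
tool axes
 [[ 0.005  0.032 -0.999]
 [ 0.002 -0.999 -0.032]
 [-1.    -0.002 -0.005]] tcp [0.5451 0.3256 0.2368] shift tool [0.1625 0.0019 0.0019] spin -0.0 t 4.1 w 0.08516723004644236 F [-0.5  0.2  0.5]
```

View pics/w3.png

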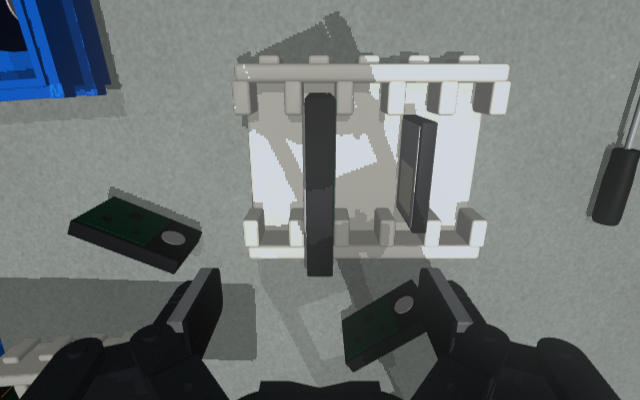

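The drive (column 320) is centred between the fingers (219..420), and the pads clear the teeth. Descending.

Call:
move_arm(moves=[[0.04,0.002,0.002,0],[0.04,0,0,0],[0.04,0,0,0],[0.03,0,0,0],[0.012,0,0,0],[0,0,0,0],[0,0,0,0]])

```text
time: 4.97
tool_pos: [0.5431, 0.3244, 0.0738]
eef_rot: [0.708, 0.012, -0.706, 0.011]
wrist_force: [0.9, -0.1, 0.6]
grip_width: 0.0857
```

Call:
move_arm(moves=[[0,0,0,0],[0,0,0,0],[0,0,0,0],[0,0,0,0],[0,0,0,0],[0,0,0,0],[0,0,0,0],[0,0,0,0]], hand=1)

```text
time: 5.98
tool_pos: [0.5414, 0.324, 0.0715]
eef_rot: [0.707, 0.012, -0.707, 0.011]
wrist_force: [-1.7, 2.4, 4.0]
grip_width: 0.0252
```

Gripped at 25 mm. Lifting.

Call:
move_arm(moves=[[-0.01,0,0,0],[-0.02,0,0,0],[-0.03,0,0,0],[-0.04,0,0,0],[-0.05,0,0,0],[-0.05,0,0,0],[0,0,0,0],[0,0,0,0]])

```text
time: 6.98
tool_pos: [0.5393, 0.3223, 0.2672]
eef_rot: [-0.705, -0.01, 0.709, -0.013]
wrist_force: [-1.0, -0.7, -8.3]
grip_width: 0.0253
```

Run:
```python
from h import *
c=capture("wrist"); np.save("c4.npy",c,allow_pickle=True); cv2.imwrite("pics/w4.png",c["color"][:,:,::-1]);s=capture("side"); cv2.imwrite("pics/s4.png",s["color"][:,:,::-1]); plan([.4857,-.1358,.25],np.pi/2+.064)
```

```text
tool axes
 [[-0.008  0.033 -0.999]
 [-0.004 -0.999 -0.033]
 [-1.     0.004  0.009]] tcp [0.5386 0.3222 0.2657] shift tool [0.0367 0.4559 0.0677] spin -0.031 t 7.075 w 0.025097480251014936 F [-0.1 -0.5 -8.9]
```

View pics/w4.png

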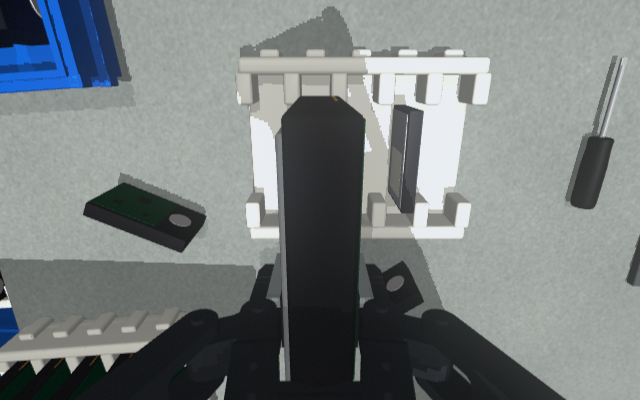

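View pics/s4.png

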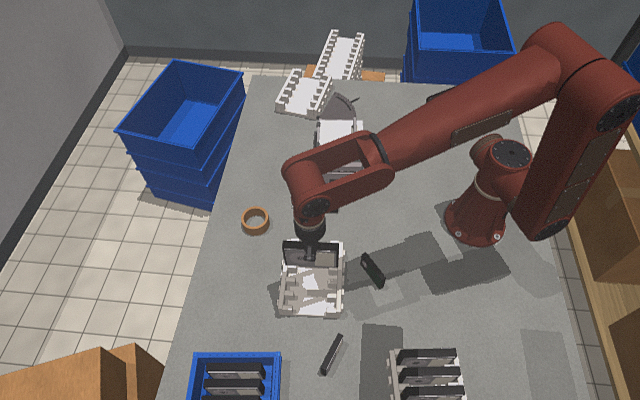

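Run:
```python
from h import *
np.set_printoptions(precision=4,suppress=True)
c=np.load("c4.npy",allow_pickle=True).item()
print([onz(c,p,.316) for p in[(300,97),(337,97),(284,378),(358,380)]])
plan([.4827,-.136,.24],np.pi/2+.064,False)
```

```text
[array([0.62  , 0.3289, 0.316 ]), array([0.6203, 0.3194, 0.316 ]), array([0.5256, 0.3332, 0.316 ]), array([0.5255, 0.3073, 0.316 ])]
tool axes
 [[-0.008  0.033 -0.999]
 [-0.004 -0.999 -0.033]
 [-1.     0.004  0.009]] tcp [0.5386 0.3222 0.2657] shift tool [0.0281 0.456  0.0706] spin -0.031 t 7.075 w 0.025097480251014936 F [-0.1 -0.5 -8.9]
```

Call:
move_arm(moves=[[0,0.04,0.006,0],[0,0.055,0.009,-0.005],[0,0.06,0.009,-0.005],[0,0.06,0.009,-0.005],[0,0.06,0.009,-0.005],[0,0.06,0.009,-0.005],[0,0.06,0.009,-0.005],[0,0.04,0.008,0]])

```text
time: 8.07
tool_pos: [0.491, -0.1162, 0.268]
eef_rot: [-0.705, -0.022, 0.709, -0.021]
wrist_force: [0.1, -0.3, -6.7]
grip_width: 0.0252
```

Call:
move_arm(moves=[[0,0.02,0.003,0],[0,0,0,0],[0,0,0,0],[0,0,0,0]])

```text
time: 8.57
tool_pos: [0.4912, -0.1331, 0.2702]
eef_rot: [-0.706, -0.023, 0.707, -0.022]
wrist_force: [0.3, 0.0, -7.2]
grip_width: 0.025
```

Run:
```python
from h import *
c=capture("wrist"); np.save("c5.npy",c,allow_pickle=True); cv2.imwrite("pics/w5.png",c["color"][:,:,::-1]);s=capture("top"); cv2.imwrite("pics/t5.png",s["color"][:,:,::-1]); plan([.4815,-.136,.16],np.pi/2+.064,False)
```

```text
tool axes
 [[-0.001  0.064 -0.998]
 [ 0.    -0.998 -0.064]
 [-1.    -0.     0.001]] tcp [ 0.4915 -0.1333  0.2708] shift tool [0.1108 0.0021 0.0101] spin 0.0 t 8.675 w 0.025204172381860453 F [ 0.6  0.2 -6.3]
```

View pics/w5.png

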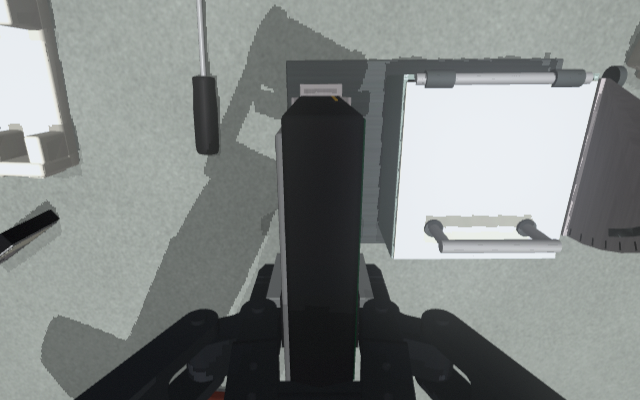

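Call:
move_arm(moves=[[0.02,0.002,0.01,0],[0.03,0,0,0],[0.03,0,0,0],[0.02,0,0,0],[0.01,0,0,0],[0,0,0,0],[0,0,0,0]])

```text
time: 9.55
tool_pos: [0.4827, -0.1372, 0.1624]
eef_rot: [0.708, 0.022, -0.706, 0.023]
wrist_force: [0.4, 0.9, -6.6]
grip_width: 0.0254
```

Run:
```python
from h import *
c=capture("wrist"); np.save("c6.npy",c,allow_pickle=True); cv2.imwrite("pics/w6.png",c["color"][:,:,::-1]);s=capture("side"); cv2.imwrite("pics/s6.png",cv2.resize(s["color"][90:210,280:400,::-1],None,fx=5,fy=5)); plan([.4815,-.136,.1015],np.pi/2+.064,False)
```

```text
tool axes
 [[ 0.003  0.063 -0.998]
 [-0.001 -0.998 -0.063]
 [-1.     0.001 -0.002]] tcp [ 0.4827 -0.1373  0.1625] shift tool [ 0.061  -0.0014  0.0012] spin -0.001 t 9.65 w 0.025613816713366978 F [ 0.4  0.5 -7.2]
```

View pics/w6.png

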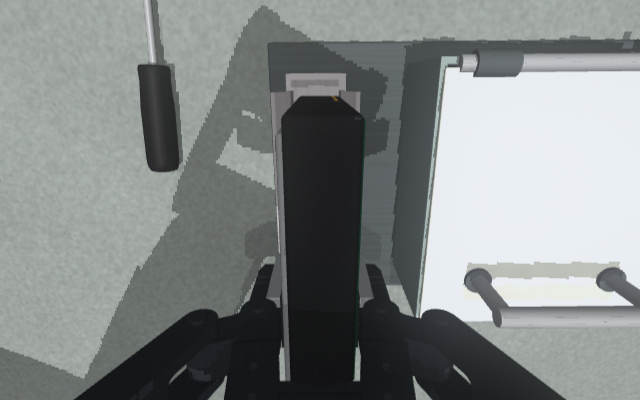

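View pics/s6.png

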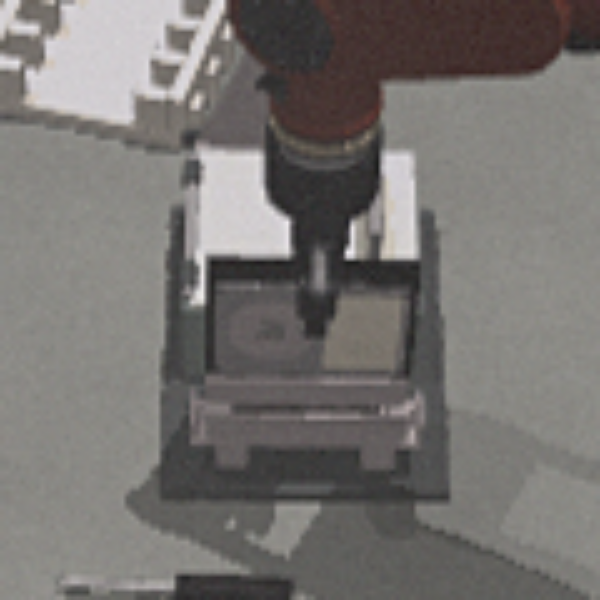

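Call:
move_arm(moves=[[0.015,-0.001,-0.002,0],[0.015,0,0,0],[0.012,0,0,0],[0.008,0,0,0],[0.004,0,0,0],[0,0,0,0],[0,0,0,0]])

```text
time: 10.52
tool_pos: [0.4841, -0.136, 0.1077]
eef_rot: [0.707, 0.022, -0.706, 0.022]
wrist_force: [-0.6, -0.8, -7.0]
grip_width: 0.025
```

Run:
```python
from h import *
c=capture("wrist"); cv2.imwrite("pics/w7.png",c["color"][:,:,::-1]);s=capture("side"); cv2.imwrite("pics/s7.png",cv2.resize(s["color"][90:210,280:400,::-1],None,fx=5,fy=5)); plan([.4835,-.136,.1015],np.pi/2+.064,False)
```

```text
tool axes
 [[ 0.001  0.063 -0.998]
 [-0.001 -0.998 -0.063]
 [-1.     0.001 -0.001]] tcp [ 0.4841 -0.1359  0.1077] shift tool [0.0062 0.     0.0006] spin -0.001 t 10.625 w 0.025335571917524016 F [-0.3 -1.1 -6.4]
```

View pics/w7.png

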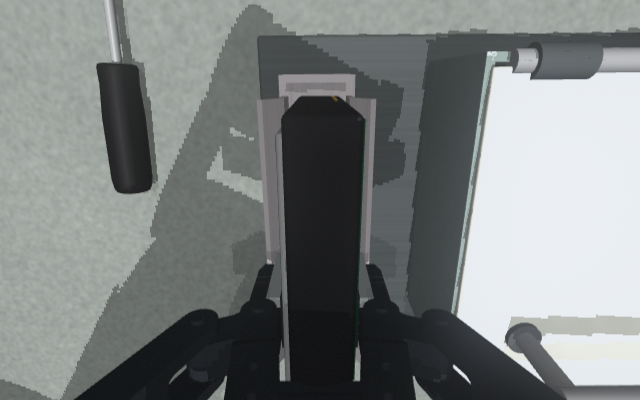

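View pics/s7.png

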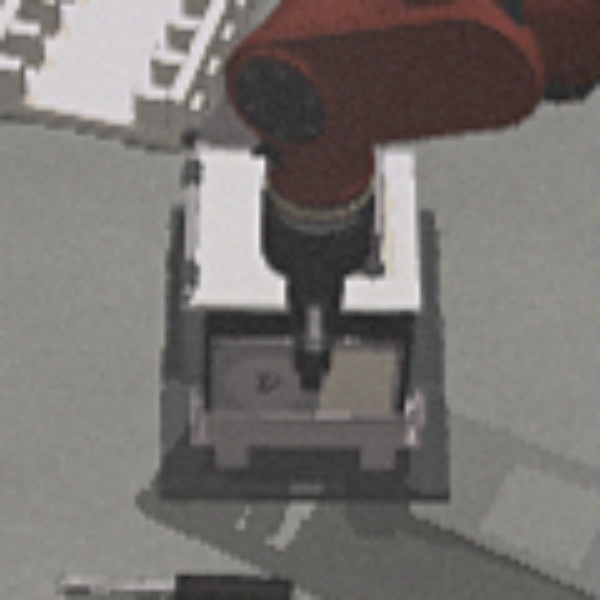

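Call:
move_arm(moves=[[0.002,0,0,0],[0.002,0,0,0],[0,0,0,0],[0,0,0,0]])

```text
time: 11.12
tool_pos: [0.4835, -0.1357, 0.1031]
eef_rot: [-0.707, -0.022, 0.707, -0.022]
wrist_force: [0.4, -0.2, -6.0]
grip_width: 0.0255
```

Call:
move_arm(moves=[[0.001,0,0,0],[0.001,0,0,0],[0,0,0,0],[0,0,0,0]])

```text
time: 11.62
tool_pos: [0.4839, -0.1358, 0.1016]
eef_rot: [0.707, 0.022, -0.707, 0.022]
wrist_force: [-0.4, 0.9, -1.9]
grip_width: 0.0253
```

Call:
move_arm(moves=[[0.001,0,0,0],[0,0,0,0],[0,0,0,0]])

```text
time: 12.0
tool_pos: [0.484, -0.1358, 0.1015]
eef_rot: [0.707, 0.022, -0.707, 0.022]
wrist_force: [-3.8, 2.6, 6.1]
grip_width: 0.0254
```

Seated: the weight is off the wrist (+6 N). Opening the fingers.

Call:
move_arm(moves=[[0,0,0,0],[0,0,0,0],[0,0,0,0],[0,0,0,0],[0,0,0,0],[0,0,0,0],[0,0,0,0],[0,0,0,0]], hand=0)

```text
time: 13.0
tool_pos: [0.4836, -0.1358, 0.1001]
eef_rot: [0.707, 0.022, -0.707, 0.022]
wrist_force: [0.1, 0.3, 0.1]
grip_width: 0.0855
```

Run:
```python
from h import *
c=capture("wrist"); cv2.imwrite("pics/w8.png",c["color"][:,:,::-1]);plan([.4835,-.136,.1015],np.pi/2+.064,False)
```

```text
tool axes
 [[ 0.     0.063 -0.998]
 [-0.    -0.998 -0.063]
 [-1.     0.    -0.   ]] tcp [ 0.4836 -0.1357  0.1001] shift tool [-0.0014  0.0002  0.0001] spin -0.001 t 13.05 w 0.08527357430964856 F [-0.8 -0.6  0.1]
```

View pics/w8.png

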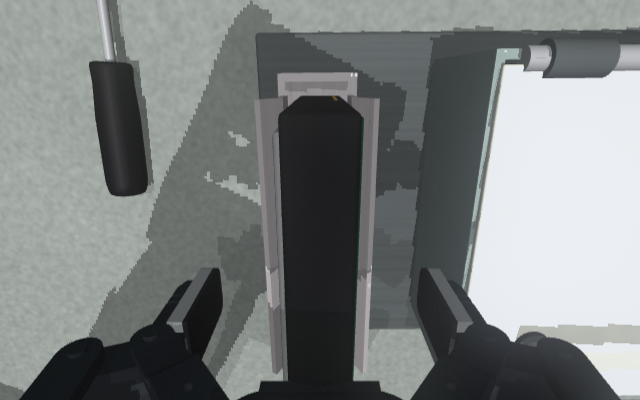

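The fingers are clear on both sides and the drive is upright and centred in the channel (drive 280..363, cheeks 257..378). Lifting straight up.

Call:
move_arm(moves=[[-0.02,0,0,0],[-0.04,0,0,0],[-0.05,0,0,0],[-0.05,0,0,0],[-0.05,0,0,0],[-0.04,0,0,0],[0,0,0,0],[0,0,0,0]])

```text
time: 14.05
tool_pos: [0.4832, -0.1356, 0.3492]
eef_rot: [-0.706, -0.022, 0.707, -0.022]
wrist_force: [-0.3, -1.1, -0.2]
grip_width: 0.0854
```

Run:
```python
from h import *
np.set_printoptions(precision=4,suppress=True)
c=capture("wrist"); np.save("c9.npy",c,allow_pickle=True);cv2.imwrite("pics/w9.png",c["color"][:,:,::-1]);plan([.4465,-.2962,.25],.064)
D=np.array([.4857,-.1358,.05])
```

```text
tool axes
 [[-0.003  0.063 -0.998]
 [ 0.001 -0.998 -0.063]
 [-1.    -0.001  0.003]] tcp [ 0.4828 -0.1354  0.3483] shift tool [0.1169 0.1584 0.046 ] spin 1.57 t 14.1 w 0.08516707318374798 F [ 0.6  0.  -1.3]
```

View pics/w9.png

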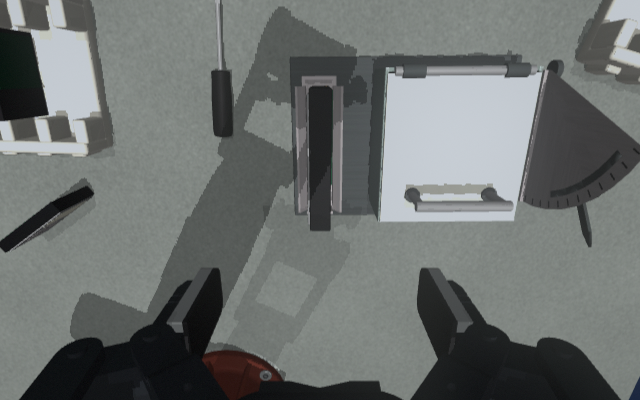

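Run:
```python
from h import *
np.set_printoptions(precision=4,suppress=True)
c=np.load("c9.npy",allow_pickle=True).item()
q=[onz(c,p,.152) for p in[(309,86),(332,86),(310,231),(331,231)]];print(*q,np.mean(q,0))
print(read_state()["qpos"])
```

```text
[ 0.5609 -0.1219  0.152 ] [ 0.5622 -0.1434  0.152 ] [ 0.413  -0.1308  0.152 ] [ 0.4144 -0.1533  0.152 ] [ 0.4876 -0.1373  0.152 ]
[-0.4135 -0.1234  1.7505  0.      1.5176  1.0945]
```

Call:
move_arm(moves=[[0,0.05,0.016,0],[0,0.055,0.015,0],[0,0.053,0.015,0],[0,0,0,-0.17],[0,0,0,-0.18],[0,0,0,-0.18],[0,0,0,-0.18],[0,0,0,-0.18]])

```text
time: 15.1
tool_pos: [0.4467, -0.2957, 0.3473]
eef_rot: [-0.627, -0.328, 0.628, -0.325]
wrist_force: [0.7, 0.4, 0.1]
grip_width: 0.0857
```

Call:
move_arm(moves=[[0.02,0,0,-0.18],[0.02,0,0,-0.18],[0.01,0,0,-0.17],[0,0,0,-0.15],[0,0,0,0],[0,0,0,0]])

```text
time: 15.85
tool_pos: [0.4472, -0.296, 0.299]
eef_rot: [0.485, 0.515, -0.485, 0.514]
wrist_force: [1.1, -0.1, -0.3]
grip_width: 0.0851
```

Run:
```python
from h import *
np.set_printoptions(precision=4,suppress=True)
c=capture("wrist"); np.save("c10.npy",c,allow_pickle=True);cv2.imwrite("pics/w10.png",c["color"][:,:,::-1]);plan([.4465,-.2962,.137],.064)
```

```text
tool axes
 [[-0.001  0.998  0.06 ]
 [ 0.001  0.06  -0.998]
 [-1.    -0.001 -0.001]] tcp [ 0.4474 -0.2961  0.2995] shift tool [ 0.1812 -0.0007  0.0001] spin -0.004 t 15.9 w 0.08516925766530402 F [-0.7  0.6  0.3]
```

View pics/w10.png

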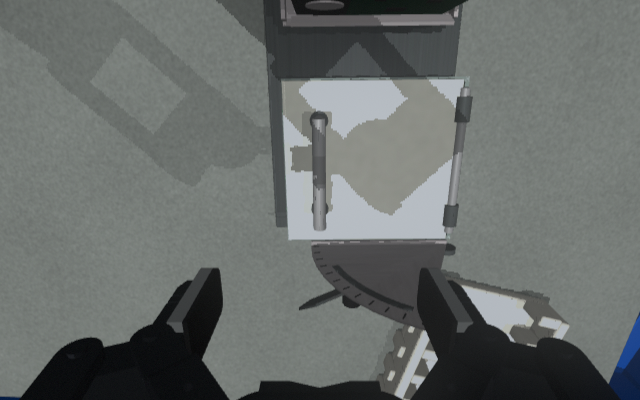

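Call:
move_arm(moves=[[0.03,0,0,0],[0.04,0,0,0],[0.04,0,0,0],[0.03,0,0,0],[0,0,0,0],[0,0,0,0]])

```text
time: 16.65
tool_pos: [0.4483, -0.297, 0.1615]
eef_rot: [0.484, 0.514, -0.484, 0.516]
wrist_force: [0.0, -0.3, 0.5]
grip_width: 0.0853
```

Run:
```python
from h import *
np.set_printoptions(precision=4,suppress=True)
c=capture("wrist"); np.save("c11.npy",c,allow_pickle=True);cv2.imwrite("pics/w11.png",c["color"][:,:,::-1]);plan([.4465,-.2962,.137],.064)
```

```text
tool axes
 [[ 0.003  0.998  0.062]
 [-0.002  0.062 -0.998]
 [-1.     0.003  0.002]] tcp [ 0.4487 -0.2973  0.1621] shift tool [ 0.0438 -0.0022 -0.0013] spin -0.002 t 16.7 w 0.08539048763576196 F [ 0.2 -0.8  0.3]
```

View pics/w11.png

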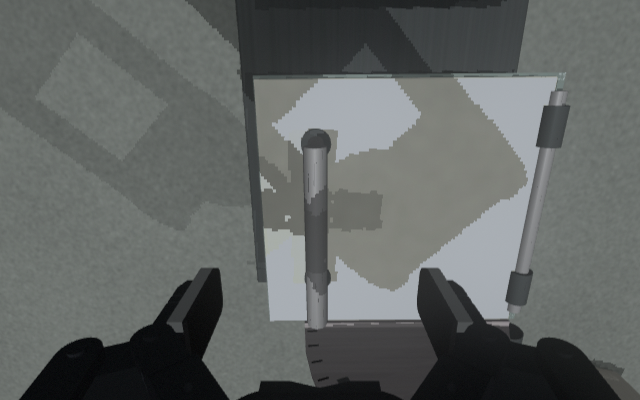

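Call:
move_arm(moves=[[0.015,-0.002,-0.001,0],[0.015,0,0,0],[0.013,0,0,0],[0,0,0,0],[0,0,0,0]])

```text
time: 17.32
tool_pos: [0.4456, -0.2955, 0.117]
eef_rot: [0.484, 0.515, -0.484, 0.515]
wrist_force: [-0.1, 0.0, 0.3]
grip_width: 0.0855
```

Call:
move_arm(moves=[[0,0,0,0],[0,0,0,0],[0,0,0,0],[0,0,0,0],[0,0,0,0],[0,0,0,0],[0,0,0,0],[0,0,0,0]], hand=1)

```text
time: 18.32
tool_pos: [0.4463, -0.2954, 0.1174]
eef_rot: [0.485, 0.515, -0.484, 0.516]
wrist_force: [5.1, 0.7, -1.4]
grip_width: 0.0105
```

Run:
```python
from h import *
np.set_printoptions(precision=4,suppress=True)
c=capture("wrist"); np.save("c12.npy",c,allow_pickle=True);cv2.imwrite("pics/w12.png",c["color"][:,:,::-1]);plan([.4465,-.2962,.137],.064)
c=capture("top");cv2.imwrite("pics/t12.png",c["color"][:,:,::-1])
```

```text
tool axes
 [[ 0.002  0.998  0.062]
 [-0.     0.062 -0.998]
 [-1.     0.002  0.   ]] tcp [ 0.4463 -0.2955  0.1174] shift tool [-0.0009  0.0002  0.0007] spin -0.002 t 18.375 w 0.00974158221205437 F [ 5.   1.5 -0.8]
```

View pics/w12.png

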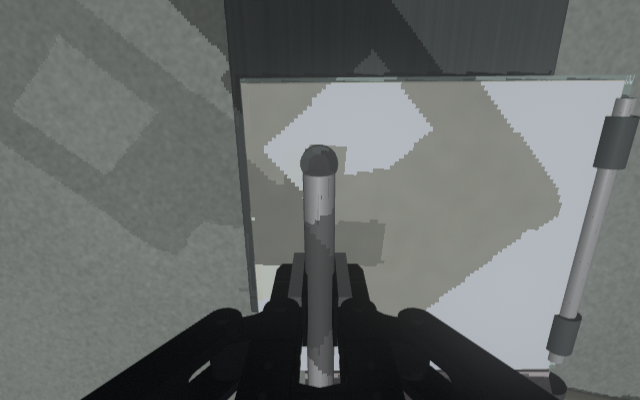

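```bash
python3 -c "
import numpy as np
a=np.linspace(0,.617,13);X=-140*np.cos(a)+42*np.sin(a);Z=140*np.sin(a)+42*np.cos(a)
print(np.c_[-np.diff(Z),np.diff(X)].round(1).tolist(),X[-1]-X[0],Z[-1]-Z[0])"
```

```text
[[-7.1, 2.3], [-7.0, 2.7], [-6.9, 3.1], [-6.7, 3.4], [-6.5, 3.8], [-6.3, 4.1], [-6.1, 4.4], [-5.9, 4.7], [-5.6, 5.0], [-5.3, 5.3], [-5.1, 5.6], [-4.8, 5.8]] 50.11431280420203 73.25867966161664
```

Lifting along the arc in half-rows, to about 0.4 rad first.

Call:
move_arm(moves=[[-0.004,0.001,0,0],[-0.007,0.0025,0,0],[-0.007,0.003,0,0],[-0.007,0.0032,0,0],[-0.0065,0.0035,0,0],[-0.0065,0.004,0,0],[-0.006,0.004,0,0],[0,0,0,0]])

```text
time: 19.42
tool_pos: [0.4649, -0.294, 0.1588]
eef_rot: [0.483, 0.517, -0.485, 0.514]
wrist_force: [2.7, -4.2, -10.4]
grip_width: 0.0096
```

Call:
move_arm(moves=[[0,0,0,0],[0,0,0,0]])

```text
time: 19.68
tool_pos: [0.4657, -0.294, 0.16]
eef_rot: [0.484, 0.516, -0.485, 0.515]
wrist_force: [2.5, -2.5, -9.8]
grip_width: 0.01
```

Run:
```python
from h import *
np.set_printoptions(precision=4,suppress=True)
c=capture("wrist"); cv2.imwrite("pics/w13.png",c["color"][:,:,::-1]);plan([.4465,-.2962,.137],.064)
c=capture("side");cv2.imwrite("pics/s13.png",cv2.resize(c["color"][60:200,280:400,::-1],None,fx=4.2,fy=4.2))
```

```text
tool axes
 [[-0.002  0.998  0.062]
 [ 0.001  0.062 -0.998]
 [-1.    -0.002 -0.001]] tcp [ 0.4658 -0.294   0.1602] shift tool [ 0.042  -0.0194  0.001 ] spin -0.002 t 19.725 w 0.009706905630811991 F [  1.8  -4.3 -10.9]
```

View pics/w13.png

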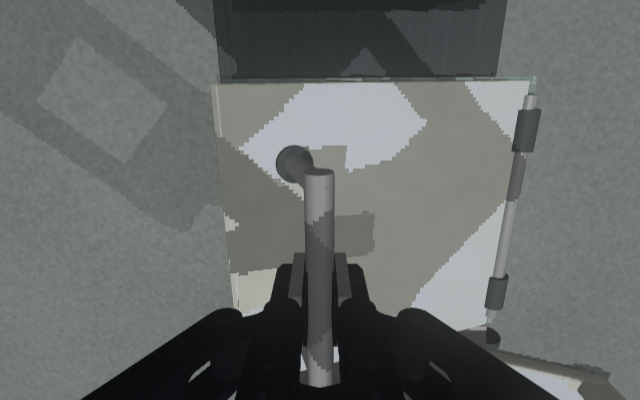

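View pics/s13.png

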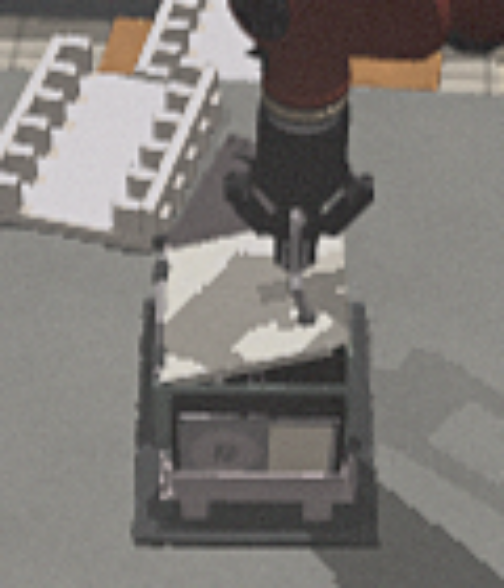

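Call:
move_arm(moves=[[-0.006,0.005,0,0],[-0.006,0.005,0,0],[-0.0055,0.0055,0,0],[-0.0055,0.006,0,0],[0,0,0,0],[0,0,0,0],[0,0,0,0]])

```text
time: 20.65
tool_pos: [0.4866, -0.2926, 0.1856]
eef_rot: [0.483, 0.517, -0.485, 0.514]
wrist_force: [-7.3, -0.9, -2.6]
grip_width: 0.0098
```

Run:
```python
from h import *
np.set_printoptions(precision=4,suppress=True)
c=capture("wrist"); cv2.imwrite("pics/w14.png",c["color"][:,:,::-1]);plan([.4465,-.2962,.137],.064)
st=read_state(); p=st["tool_pos"]+np.array([0,0,pinch_z]); r=p-np.array([.5855,-.2867,.095]); X=r[0]*.998+r[1]*.064;print(X,r[2],np.hypot(X,r[2]),np.arctan2(r[2],-X)-np.arctan2(42,140))
c=capture("side");cv2.imwrite("pics/s14.png",cv2.resize(c["color"][60:200,280:400,::-1],None,fx=4.2,fy=4.2))
```

```text
tool axes
 [[-0.004  0.998  0.062]
 [ 0.001  0.062 -0.998]
 [-1.    -0.004 -0.001]] tcp [ 0.4866 -0.2925  0.1856] shift tool [ 0.0674 -0.04    0.0012] spin -0.002 t 20.7 w 0.009881306026259223 F [-8.1 -1.7 -2. ]
-0.09908135558906914 0.10926718429488394 0.14750061894480204 0.5427908850175498
```

View pics/w14.png

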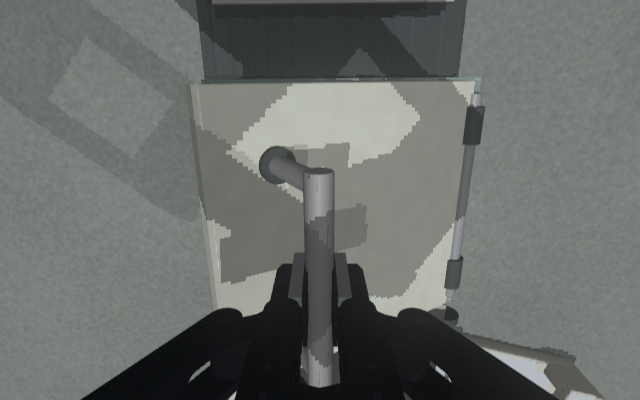

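View pics/s14.png

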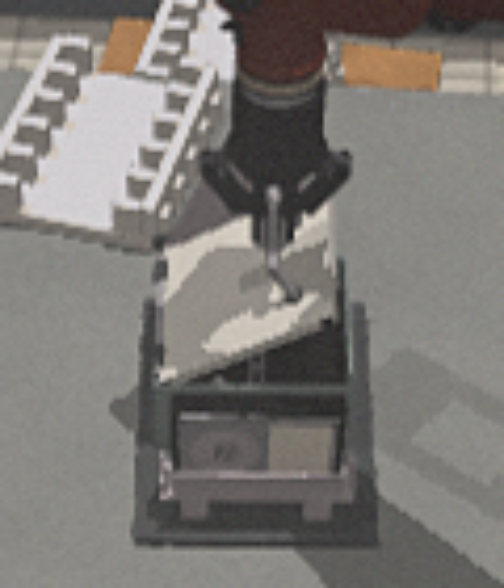

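Call:
move_arm(moves=[[-0.004,0.0035,0,0],[-0.0035,0.0035,0,0],[0,0,0,0],[0,0,0,0],[0,0,0,0],[0,0,0,0]])

```text
time: 21.5
tool_pos: [0.4939, -0.292, 0.1925]
eef_rot: [0.484, 0.516, -0.485, 0.514]
wrist_force: [-6.0, -2.0, -5.5]
grip_width: 0.0101
```

Run:
```python
from h import *
np.set_printoptions(precision=4,suppress=True)
c=capture("wrist"); np.save("c15.npy",c,allow_pickle=True); cv2.imwrite("pics/w15.png",cv2.resize(c["color"][60:380,170:530,::-1],None,fx=1.8,fy=1.8));plan([.4465,-.2962,.137],.064)
st=read_state(); p=st["tool_pos"]+np.array([0,0,pinch_z]); r=p-np.array([.5855,-.2867,.095]); X=r[0]*.998+r[1]*.064;print(X,r[2],np.hypot(X,r[2]),np.arctan2(r[2],-X)-np.arctan2(42,140),st["wrist_force"])
for n in("side","top"):
    c=capture(n);np.save(f"c15{n}.npy",c,allow_pickle=True);b=(60,280) if n=="side" else (165,345)
    cv2.imwrite(f"pics/{n}15.png",cv2.resize(c["color"][b[0]:b[0]+120,b[1]:b[1]+160,::-1],None,fx=5,fy=5,interpolation=cv2.INTER_CUBIC))
```

```text
tool axes
 [[-0.003  0.998  0.062]
 [ 0.001  0.062 -0.998]
 [-1.    -0.003 -0.001]] tcp [ 0.4939 -0.292   0.1924] shift tool [ 0.0743 -0.0474  0.0013] spin -0.002 t 21.55 w 0.00943883121297811 F [-6.  -1.6 -5.7]
-0.09171900568171783 0.11613708136998466 0.1479871537410644 0.6108812632330161 [-6.0389 -1.5968 -5.6886]
```

View pics/w15.png

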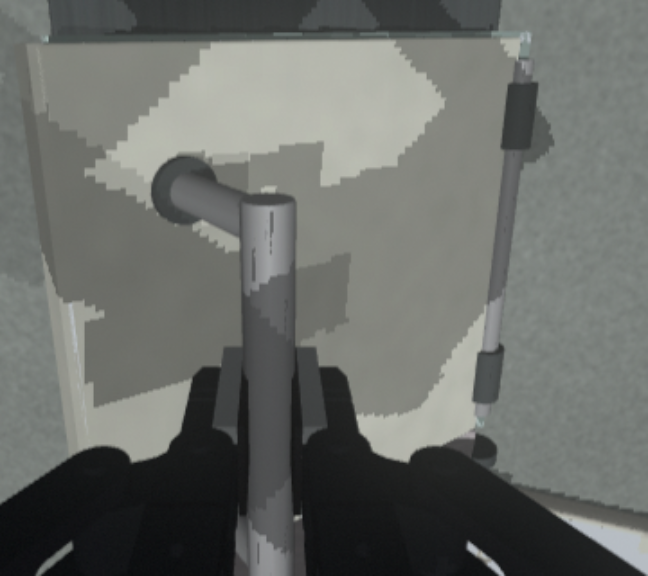

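View pics/side15.png

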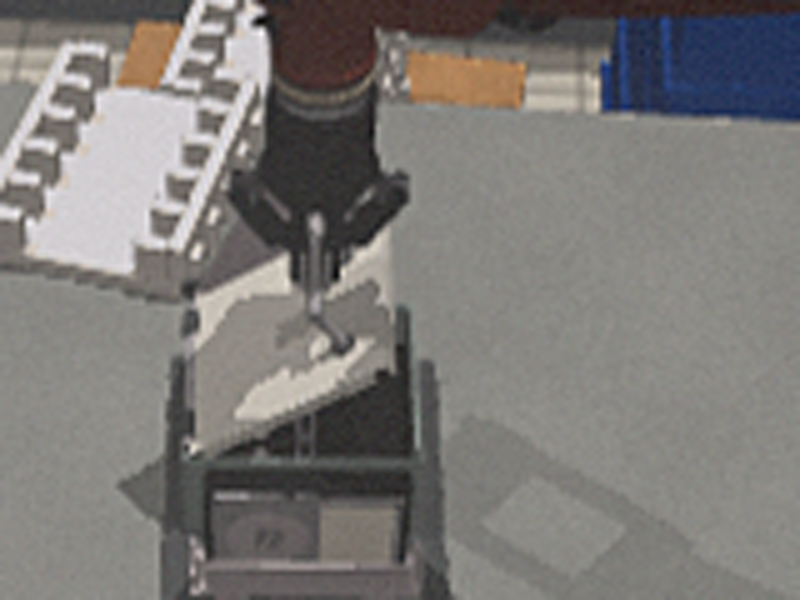

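View pics/top15.png

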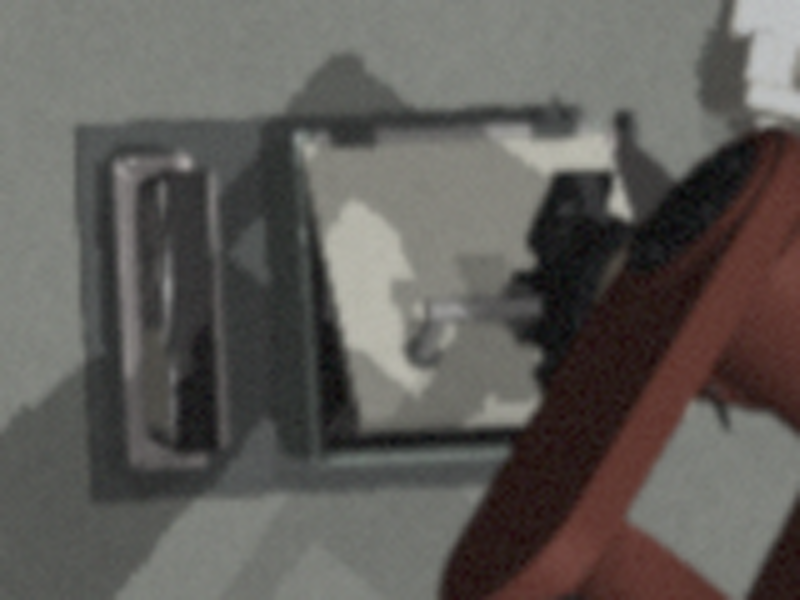

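Run:
```python
from h import *
np.set_printoptions(precision=4,suppress=True)
L=lambda f:np.load(f,allow_pickle=True).item()
w,s,t=L("c15.npy"),L("c15side.npy"),L("c15top.npy")
pw1=(44/1.8+170-.2,42/1.8+60-.2);pw2=(27/1.8+170-.2,43/1.8+60-.2);ps=(395/5+280-.4,372/5+60-.4);pt=(358/5+345-.4,432/5+165-.4)
yaw=.064;u=np.array([np.cos(yaw),np.sin(yaw),0]);n=np.array([-np.sin(yaw),np.cos(yaw),0]);C=np.array([.4928,-.2476,0]);H=C+.09*u+np.array([0,0,.095])
def an(P):
    r=P-H; return "ang %.3f rad %.4f yl %.4f"%(np.arctan2(r[2],-(r@u)),np.hypot(r@u,r[2]),(P-C)@n)
for a,b in[((w,pw1),(s,ps)),((w,pw2),(s,ps)),((t,pt),(s,ps)),((w,pw1),(t,pt))]:
    P,e=tri(*a,*b);print(P,e,an(P))
for k in("pw1","pw2"):
    o,d=ray(w,locals()[k]);P=o+d*((C+.038*n-o)@n)/(d@n);print(k,an(P))
# fraction where sheet top corner at yl .038 from top & side
for cc,p in((s,ps),(t,pt)):
    o,d=ray(cc,p);P=o+d*((C+.038*n-o)@n)/(d@n);print(an(P))
# predicted projections of cover corner for a
for a in(.57,.61,.65):
    P=H+.038*n+.175*(-np.cos(a)*u+np.sin(a)*np.array([0,0,1]));print(a,proj(w,P),proj(s,P),proj(t,P))
print(pw1,pw2,ps,pt)
```

```text
[ 0.4338 -0.2147  0.1853] 0.007954761909168781 ang 0.551 rad 0.1723 yl 0.0366
[ 0.4322 -0.2146  0.1864] 0.004335509098304045 ang 0.552 rad 0.1743 yl 0.0368
[ 0.4301 -0.2117  0.1908] 0.00039030128652243855 ang 0.568 rad 0.1782 yl 0.0398
[ 0.4299 -0.2158  0.1675] 0.0048979681826711655 ang 0.449 rad 0.1672 yl 0.0357
pw1 ang 0.811 rad 0.1850 yl 0.0380
pw2 ang 0.873 rad 0.1941 yl 0.0380
ang 0.559 rad 0.1772 yl 0.0380
ang 0.531 rad 0.1751 yl 0.0380
0.57 [[178.8979  82.2466]] [[357.8013 133.8871]] [[416.7287 249.6711]]
0.61 [[183.1478  82.3393]] [[356.8072 132.7117]] [[417.266  248.2481]]
0.65 [[188.5491  82.4353]] [[355.7393 131.5602]] [[417.7873 246.7107]]
(194.24444444444447, 83.13333333333333) (184.8, 83.68888888888888) (358.6, 134.0) (416.20000000000005, 251.0)
```

Run:
```python
import cv2
for n in (12,13,14):
    t=cv2.imread(f"pics/w{n}.png"); cv2.imwrite(f"pics/bz{n}.png",cv2.resize(t[130:290,260:380],None,fx=3.6,fy=3.6,interpolation=cv2.INTER_CUBIC))
import numpy as np
c=np.load("c15.npy",allow_pickle=True).item()["color"][:,:,::-1]
a=cv2.resize(c[130:290,260:380],None,fx=3.6,fy=3.6,interpolation=cv2.INTER_CUBIC)
cv2.imwrite("pics/bz.png",cv2.resize(np.hstack([cv2.imread("pics/bz12.png"),a]),(790,526)))
```

```text
(no output)
```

View pics/bz.png

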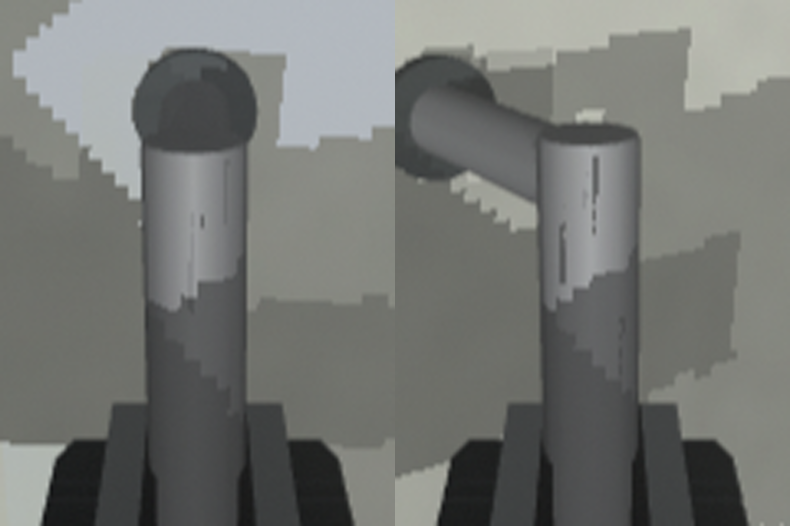

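Call:
move_arm(moves=[[-0.002,0.002,0,0],[0,0,0,0],[0,0,0,0],[0,0,0,0]])

```text
time: 22.15
tool_pos: [0.496, -0.2919, 0.1942]
eef_rot: [0.484, 0.516, -0.485, 0.514]
wrist_force: [-4.8, -1.8, -7.0]
grip_width: 0.0098
```

Run:
```python
from h import *
np.set_printoptions(precision=4,suppress=True)
w=capture("wrist"); s=capture("side");t=capture("top")
np.save("c16.npy",[w,s,t],allow_pickle=True)
st=read_state();tc=st["tool_pos"]-np.array([.4463,-.2955,.1174]);print(tc, st["wrist_force"],st["joint_vel"],st["time"])
X=-.140+tc[0]*.998+tc[1]*.064;Z=.042+tc[2];R=.14616
print("as measured",np.arctan2(Z,-X)-.2915,np.hypot(X,Z),"z slip",np.arcsin(np.sqrt(R*R-X*X)/R)-.2915)
a=cv2.resize(s["color"][105:155,315:365,::-1],None,fx=8,fy=8,interpolation=cv2.INTER_CUBIC)
b=cv2.resize(t["color"][215:265,395:445,::-1],None,fx=8,fy=8,interpolation=cv2.INTER_CUBIC)
cv2.imwrite("pics/z16.png",np.hstack([a,b]))
cv2.imwrite("pics/w16.png",cv2.resize(w["color"][70:200,170:300,::-1],None,fx=4.5,fy=4.5,interpolation=cv2.INTER_CUBIC))
```

```text
[0.0497 0.0036 0.0767] [-5.4327 -2.9091 -5.9903] [-0.0001 -0.0009 -0.0006  0.0004 -0.0005 -0.0008] 22.3
as measured 0.6298464623494953 0.14909178230667602 z slip 0.6145254224235039
```

View pics/z16.png

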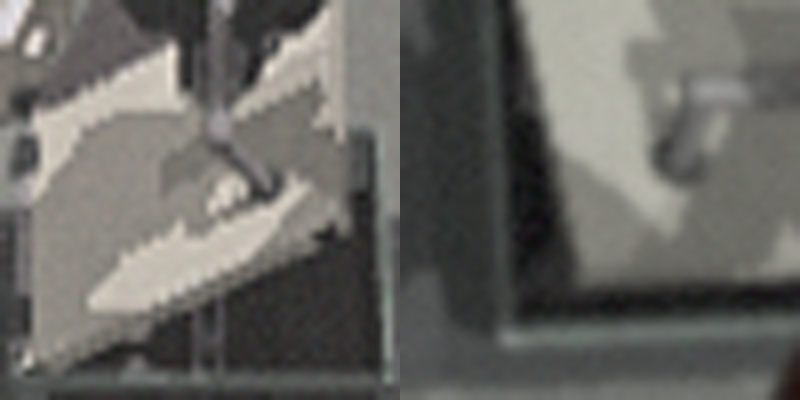

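View pics/w16.png

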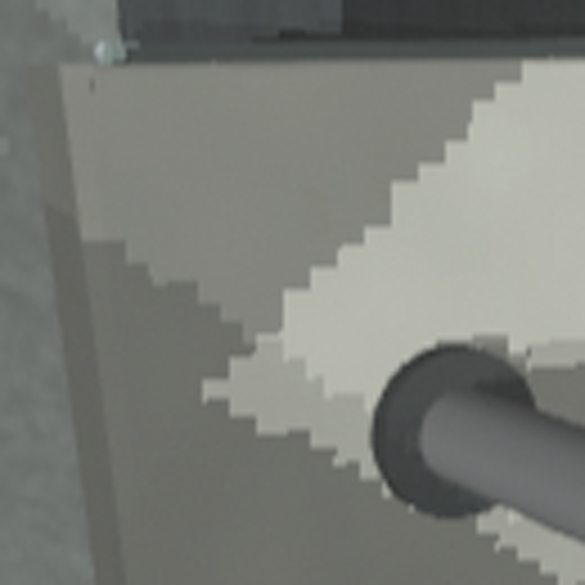

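Run:
```python
from h import *
np.set_printoptions(precision=4,suppress=True)
w,s,t=np.load("c16.npy",allow_pickle=True)
yaw=.064;u=np.array([np.cos(yaw),np.sin(yaw),0]);n=np.array([-np.sin(yaw),np.cos(yaw),0]);C=np.array([.4928,-.2476,0]);H=C+.09*u+np.array([0,0,.095])
def pt(c,p,yl):
    o,d=ray(c,p);P=o+d*((C+yl*n-o)@n)/(d@n);r=P-H;return np.array([r@u,r[2]])
S=lambda p:(p[0]/8+315-.44,p[1]/8+105-.44);T=lambda p:((p[0]-400)/8+395-.44,p[1]/8+215-.44)
for yl in(.036,.040):
    a,b=pt(s,S((60,352)),yl),pt(s,S((335,234)),yl);d=b-a;print("side",a,b,np.arctan2(d[1],-d[0]))
    a,b=pt(t,T((515,20)),yl),pt(t,T((576,285)),yl);d=b-a;print("top",a,b,np.arctan2(d[1],-d[0]))
```

```text
side [-0.0192  0.0122] [-0.1426  0.0927] 0.5778139105613161
top [-0.066   0.0233] [-0.1494  0.0848] 0.6359688381160995
side [-0.0194  0.0166] [-0.1423  0.0968] 0.5778139105613159
top [-0.066   0.0397] [-0.1481  0.1003] 0.6359688381160995
```

Run:
```python
import numpy as np,cv2
w,s,t=np.load("c16.npy",allow_pickle=True)
cv2.imwrite("pics/fin.png",t["color"][:,:,::-1])
```

```text
(no output)
```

View pics/fin.png

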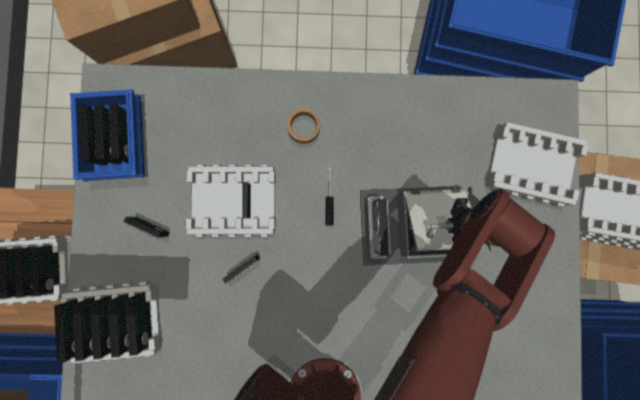

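The drive stands in the cradle at (377,225). The laptop drive (246,200), screwdriver (329,210) and tape (303,126) haven't moved, and the index tip is still at about (490,249). Handing in.

```bash
python3 -c "
from workcell import job_done; print(job_done())"
```

```text
the job is handed in; nothing more can be done
None
```

The drive is standing in the cradle, plug end to the back. The gripper is holding the cover by its bar, about level with the index arm. I handed the job in at about 22 s; no verdict is reported.

- **Drive:** I gripped it by its sides and lowered it until the wrist force showed its weight was on the seat, then let go with the cover still shut. It measured about 2–3 mm from the seat centre and upright.
- **Cover against index:** I measured the index at 0.617 rad. My cover readings did not agree closely:

| Method | Cover angle (rad) |
|---|---|
| Arm position, allowing for bar slip | 0.615 |
| Arm position, no slip | 0.630 |
| Side-camera slope | 0.578 |
| Top-camera slope | 0.636 |

  All four are within the ±0.069 rad allowed. The bar slid about 3–4 mm in the fingers as I lifted, and the wrist reads 5–7 N along x and z, with the joints still.
- **Disagreeing check:** before a last small raise of about 0.02 rad, reading the cover's front corner from single views and view pairs gave 0.45–0.87 rad. I put this down to mixing up the sheet edge and its lip, and to the near camera's calibration, so I did not use those readings.
- **Other things:** the final top view shows the laptop drive, screwdriver, tape core and index tip where they were at the start.

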